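# Turn the round coaster over onto the upper step

### The job

The underside of the plain round coaster (not the square tile or the ring) is to be waxed next: pick up the turner, slip its blade under the coaster's overhanging edge and turn the coaster upside down, so that it ends lying flat on the upper step of the plaster block. Do it with the turner alone, never touching the coaster with the gripper, and leave the square tile and the ring where they lie. Then put the turner back down on the table, flat on its blade, and let go.

Things in the scene. Friction and masses are not known exactly. Their poses are not given: they have to be found in the camera images.
- turner: Cranked steel turner, wooden handle, 0.2 kg, lying level on its blade left or right of the block. Origin: mid-handle, 42 mm above the blade's underside; x runs to the blade, z up. Handle: level bar 85 x 20 (y) x 22 mm, free below. Blade level, 90 x 60 x 3 mm: front edge at x = +0.120, rear at +0.030, underside at z = -0.042. Centre of mass near x = +0.06.
- coaster: Solid round disc of fired clay, 90 mm across, 9 mm thick, 0.08 to 0.15 kg. Origin at its centre; its z axis points up at the start (face with two thin dark circles up) and must point down in the end. In one of three places on the lower step, far edge 0 to 10 mm from the riser, near edge 25 to 35 mm out over the step's front, underside 36 mm above the table.
- block: White plaster block fixed to the table, two steps 350 mm long. Origin: at table height under the middle of the riser between them; x points to the upper step, away from the robot, z up. Lower step x = -0.065 to 0, top 36 mm high; upper x = 0 to 0.140, top 42 mm. The riser is a 6 mm stop: a piece tipped up catches on it and, pushed past upright, falls onto the upper step.
- tile: Square clay tile, 90 by 90 by 9 mm, same clay, in another place on the lower step, overhanging likewise. Origin at its centre. To be left alone. Neighbouring places are 115 mm apart, centre to centre.
- trivet: Round clay ring, 90 mm across, 46 mm hole, 9 mm thick, same clay, in the third place on the lower step. Origin at its centre. To be left alone.
There are look-alikes about, which are no part of the job. There is more than one size of the turner; the job needs the smallest.

How it is judged:
By the outcome, as a careful person would: the job done as asked, in the order asked, and still so for the second after the job is handed in, with the robot touching nothing.
It also fails if it takes over 54 s, if anything falls off the work surface, if the arm or the gripper's body presses on something with over 40 N, if the wrist force passes 120 N, or if a joint passes its speed limit or range.

### The arm

A 6-joint arm with a two-finger parallel gripper is mounted at the origin on the work surface. World frame = base frame: x ahead of the robot, y to its left, z up, the work surface at z = 0. Lengths are in m, angles in rad, forces in N, time in s.
With the tool pointing down it reaches from about 0.275 to 0.85 m from the base axis. Payload 5.2 kg.
Tool frame: the origin (TCP) lies at the very end of the fingers, on their centre line; the grasp point (between the pads) lies 19 mm behind it (robot.hold_point_z is the distance from the TCP to the grasp point, in m); z points along the fingers, y is the line along which they close (so a half turn about z gives the same grasp; the last joint's range is limited). The gripper opens to 85 mm and grips with 20 to 120 N. Pads are 22 mm wide; open, the fingers measure 114 mm over their backs; the gripper's body (76 mm by 85 mm) begins 54 mm behind the grasp point. The pads swing forward as they close: fully open they stand 13 mm farther back than shut.
Start: joints at [1.116, 0.259, 1.535, -0, 1.348, -0.203], TCP at [0.137, 0.533, 0.231] pointing down, gripper open.
Joint ranges: [-3.14, 3.14], [-0.91, 2.08], [0.19, 2.58], [-1.22, 4.36], [0.22, 2.71], [-3.12, 3.12]. Speed limits (rad/s): [2.57, 2.57, 3.14, 3.14, 3.14, 3.14].

### API

Orientations are given as a rotation vector (axis times angle).
In Python, from workcell import status, imaging, finish_job, finder, robot gives the robot as it stands.
- The arm moves only by the shell command python3 -m handwheel 'ROWS' [FORCE]. ROWS is JSON, a list of rows, each a list of 7 numbers: the turn, a rotation vector about the tool's x, y, z in rad, then the shift along the tool's x, y, z in mm, then the closure in counts, from 0 (fully open) to 255 (shut). A call has 1 to 5 rows; each row is the pose to reach, as a shift and turn from the pose commanded when the call began, along the tool's axes at that moment; what a row does not reach only later rows make up. A row lasts 1/12 s, in which the tool goes at most 41.7 mm and 7.16 degrees, less where a joint would pass 70% of its speed; a pose out of reach is approached as far as the arm can. A call with a gripper value outside its range is refused whole. The fingers move at their own pace and stop on an object; FORCE is the grip in N (left out, the last holds). Time passes only in rows, so rows that repeat a pose let the fingers close. It gives the time, the measured TCP pose, the force, the opening and the grip force at its end, in the units of the state.
- status.get_obs(): the state, without advancing time (a new reading comes with each control period).
- imaging.read_camera(name): name is "scene" or "top"; returns the picture (480x640x3 uint8, red, green, blue); there is no depth.
- imaging.camera_info(name): a dict with "mtx" (3x3 intrinsics, pixels), "k1" (the pictures are not rectified: a ray, as slopes to the right and down, at radius r is drawn at 1 + k1 r^2 times it, then the intrinsics apply), "world_to_cam" (4x4, takes a point from world to camera coordinates). Camera axes: x right, y down, z forward; pixel columns grow to the right and rows downward; lengths in m; the calibration is good to about 2 mm. A picture is of the moment at which its call begins. camera_info takes no time and is no camera call.
- finish_job(): hands the job in; it is judged then, once.
Trained networks look in the newest picture that a camera, given by its name, has taken for a name from the list of things; names that differ only in an ending like _2 or _b are one class to them, and where a whole thing is asked for, a point or a joint stands for the part that bears it (a point fixed in the world has none). Each returns a list of dicts, best first, with "p" (0 to 1); they miss things now and then, are a little off and sometimes report something else, mostly with a low value. They report only what shows in the picture. A call takes as long as a camera call. They do not tell look-alikes from the thing itself.
- finder.find_in(thing, camera): "box" ([centre column, centre row, width, height] in pixels, round what is visible of it).
- finder.place_of(thing, camera): "pixel" ([row, column] in pixels: a listed point, or the origin of a listed thing).
The state is a dict: "clock": time; "joints": joint angles; "dq": joint speeds; "joint_efforts": joint torques, N m; "tcp_pos": TCP position; "tool_rot": TCP orientation; "contact_force": force on the tool from outside, world axes, zero at the start; "torque": the same for the moment, N m; "gripper_width": opening from 0.0 (shut) to 1.0 (fully open); "gripper_force": force on a finger pad.
Only numpy, scipy, OpenCV 4.12 (cv2) and the standard library are available. Lean on these libraries where they do the work, as an engineer would, in place of code of your own. Each camera call takes 0.05 s, during which the arm holds its last target. There are 200 camera calls.

## Working session

There is one attempt and no reset: what is moved stays moved. The work goes in short steps, Python scripts to look and compute and a shell command to move; the robot and the scene stay as the last step left them, time stands still between calls to the robot, and variables do not carry over. Pictures are saved under pics/ and viewed, at most 10 in all, crops included, and the job is handed in when it is done.

```bash
ls; mkdir -p pics
python3 - <<'E'
from workcell import status, imaging, finder, robot
import cv2
for c in("scene","top"):
    im=imaging.read_camera(c); cv2.imwrite(f"pics/{c}0.png",im[:,:,::-1])
    i=imaging.camera_info(c); print(c,i)
    for t in("turner","coaster","block","tile","trivet"):
        print(t,[(round(d["p"],2),[round(x) for x in d["pixel"]]) for d in finder.place_of(t,c)][:5])
        print("  box",[(round(d["p"],2),[round(x) for x in d["box"]]) for d in finder.find_in(t,c)][:5])
o=status.get_obs();print(o)
E
```

```text
pics
scene {'mtx': array([[452.75486484,   0.        , 321.11857217],
       [  0.        , 452.75486484, 240.45053952],
       [  0.        ,   0.        ,   1.        ]]), 'k1': -0.06585742591956929, 'world_to_cam': array([[ 0.71322826,  0.70064141, -0.0201759 , -0.32079201],
       [ 0.4204455 , -0.4506751 , -0.78747542, -0.12862567],
       [-0.56083066,  0.55316686, -0.61601574,  1.11560095],
       [ 0.        ,  0.        ,  0.        ,  1.        ]])}
turner [(0.89, [280, 125]), (0.72, [226, 271]), (0.68, [370, 151])]
  box [(0.85, [101, 300, 133, 70]), (0.74, [246, 255, 100, 103]), (0.71, [175, 405, 83, 116])]
coaster [(0.79, [261, 414]), (0.59, [371, 151]), (0.59, [291, 378])]
  box [(0.95, [418, 261, 52, 35]), (0.71, [338, 336, 56, 50])]
block [(0.91, [324, 406])]
  box [(0.59, [417, 352, 225, 207])]
tile [(0.89, [294, 379])]
  box []
trivet [(0.69, [335, 337]), (0.16, [295, 381])]
  box [(0.58, [337, 334, 57, 48])]
top {'mtx': array([[566.32508847,   0.        , 325.60570638],
       [  0.        , 566.32508847, 240.5564122 ],
       [  0.        ,   0.        ,   1.     
[... 662 characters left out ...]
92, 168, 48, 52])]
{'clock': 1.1, 'joints': array([ 1.11619774e+00,  2.58593132e-01,  1.53498412e+00, -1.53887738e-05,
        1.34799675e+00, -2.02802749e-01]), 'dq': array([-0.00019215, -0.00172856,  0.00146053, -0.00037577,  0.00128513,
        0.00111985]), 'joint_efforts': array([-7.62112104e-04, -4.45939457e+01, -2.90898603e+01, -2.53528042e-04,
        1.07215117e-03,  8.87594382e-06]), 'tcp_pos': array([0.13701854, 0.53267217, 0.23131983]), 'tool_rot': array([3.94468111e-01, 3.11670856e+00, 2.01256599e-05]), 'contact_force': array([0.40855487, 0.0624739 , 0.48424069]), 'torque': array([ 0.03174152, -0.00303825,  0.04941058]), 'gripper_force': 0.0, 'gripper_width': 1.0008598245396412}
```

View pics/top0.png

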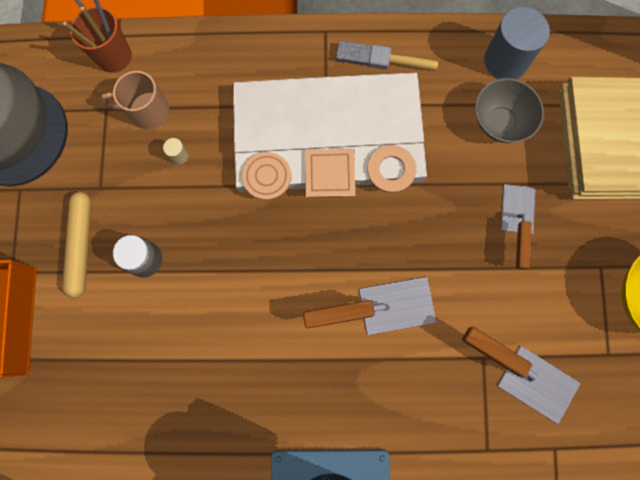

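View pics/scene0.png

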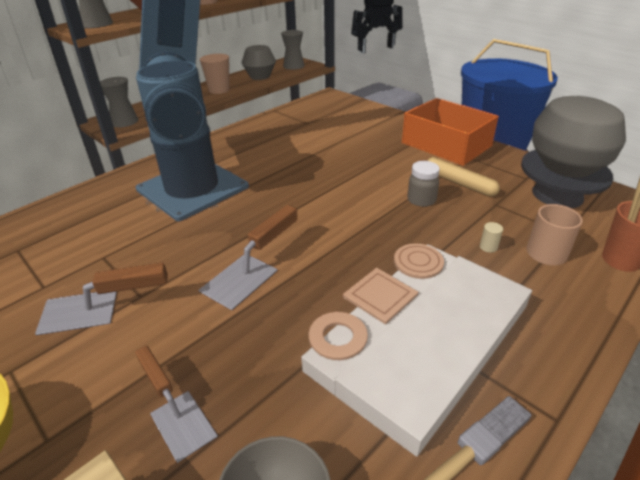

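Candidates for the turner in the top view are A (338,315), B (497,352) and C (524,244). C looks smallest and the description says it lies beside the block, so I'm taking C. The coaster is the disc at (266,176), the tile is at (331,173) and the ring is at (392,168). Next I'll check sizes with a crop.

```bash
cat > h.py <<'E'
import numpy as np, cv2
from workcell import status, imaging, finder, robot
from scipy.spatial.transform import Rotation as R
def ray(c,u,v):
    i=imaging.camera_info(c);K=i["mtx"];T=i["world_to_cam"]
    p=cv2.undistortPoints(np.array([[[u,v]]],float),K,np.array([i["k1"],0,0,0,0.]))[0,0]
    d=T[:3,:3].T@np.array([p[0],p[1],1]); return -T[:3,:3].T@T[:3,3],d
def at(c,u,v,z):
    o,d=ray(c,u,v); return o+d*(z-o[2])/d[2]
def proj(c,P):
    i=imaging.camera_info(c);T=i["world_to_cam"];P=np.atleast_2d(P)
    q=P@T[:3,:3].T+T[:3,3]; s=q[:,:2]/q[:,2:]; s=s*(1+i["k1"]*(s**2).sum(1,keepdims=True))
    return s*[i["mtx"][0,0],i["mtx"][1,1]]+i["mtx"][:2,2]
def hsv(im): return cv2.cvtColor(im,cv2.COLOR_RGB2HSV)
E
python3 - <<'E'
from h import *
im=cv2.imread("pics/top0.png")
# blade candidates: grey low sat in three ROIs
S=cv2.cvtColor(im,cv2.COLOR_BGR2HSV)
for n,(x0,y0,x1,y1) in dict(A=(340,260,450,345),B=(490,335,590,430),C=(490,175,550,240)).items():
    m=np.zeros(im.shape[:2],np.uint8); m[y0:y1,x0:x1]=((S[...,1]<70)&(S[...,2]>110))[y0:y1,x0:x1]
    k=max(cv2.findContours(m,0,2)[0],key=cv2.contourArea)[:,0]
    w=np.array([at("top",u,v,.003)[:2] for u,v in k],np.float32)
    r=cv2.minAreaRect(w); print(n,r, cv2.boxPoints(r).round(3).tolist())
for n,(x0,y0,x1,y1) in dict(A=(290,290,385,335),B=(455,320,540,380),C=(510,215,540,275)).items():
    m=np.zeros(im.shape[:2],np.uint8); m[y0:y1,x0:x1]=((S[...,1]>150)&(S[...,0]<11)&(S[...,2]>100))[y0:y1,x0:x1]
    k=max(cv2.findContours(m,0,2)[0],key=cv2.contourArea)[:,0]
    w=np.array([at("top",u,v,.053)[:2] for u,v in k],np.float32)
    r=cv2.minAreaRect(w); print("handle",n,r)
for n,u,v,z in(("coaster",266,175,.045),("tile",330.5,172,.045),("ring",392,168,.045),("bl UL",234,83,.042),("bl UR",417,73,.042),("riser L",236,152,.042),("riser R",425,145,.042),("front L",238,190,.036)):
    print(n,at("top",u,v,z).round(4))
a=cv2.resize(im[165:285,470:560],None,fx=4,fy=4,interpolation=2); b=cv2.resize(im[140:210,225:305],None,fx=4,fy=4,interpolation=2)
c=np.zeros((480,690,3),np.uint8);c[:,:360]=a;c[:280,365:685]=b;cv2.imwrite("pics/crop1.png",c)
E
```

```text
A ((0.35415011644363403, -0.12462957203388214), (0.08500579744577408, 0.12721094489097595), 9.241340637207031) [[0.3019999861717224, -0.0689999982714653], [0.32199999690055847, -0.1940000057220459], [0.4059999883174896, -0.1809999942779541], [0.38600000739097595, -0.054999999701976776]]
B ((0.20890527963638306, -0.3758211135864258), (0.12766000628471375, 0.08532677590847015), 56.6650276184082) [[0.1379999965429306, -0.4059999883174896], [0.20900000631809235, -0.453000009059906], [0.2800000011920929, -0.34599998593330383], [0.20800000429153442, -0.29899999499320984]]
C ((0.533001184463501, -0.359693706035614), (0.06051259860396385, 0.0911070704460144), 83.35916900634766) [[0.48399999737739563, -0.3840000033378601], [0.574999988079071, -0.39500001072883606], [0.5820000171661377, -0.33500000834465027], [0.4909999966621399, -0.3240000009536743]]Traceback (most recent call last):
  File "<stdin>", line 12, in <module>
ValueError: max() iterable argument is empty
```

Run:
```python
from h import *
im=cv2.imread("pics/top0.png")
S=cv2.cvtColor(im,cv2.COLOR_BGR2HSV)
print(S[245,524],S[255,524],S[315,338],S[250,500])
for n,u,v,z in(("coaster",266,175,.045),("tile",330.5,172,.045),("ring",392,168,.045),("bl UL",234,83,.042),("bl UR",417,73,.042),("riser L",236,152,.042),("riser R",425,145,.042),("front L",238,190,.036),("hn top",525,223,.053),("hn bot",524,267,.053),("net",524,244,.042)):
    print(n,at("top",u,v,z).round(4))
a=cv2.resize(im[165:285,470:560],None,fx=4,fy=4,interpolation=2); b=cv2.resize(im[140:210,225:305],None,fx=4,fy=4,interpolation=2)
c=np.zeros((480,690,3),np.uint8);c[:,:360]=a;c[:280,365:685]=b;cv2.imwrite("pics/crop1.png",c)
```

```text
[ 13 191 155] [ 12 185 156] [ 14 195 157] [ 14 171  85]
coaster [0.589  0.1111 0.045 ]
tile [ 0.5933 -0.0062  0.045 ]
ring [ 0.5999 -0.1183  0.045 ]
bl UL [0.7734 0.175  0.042 ]
bl UR [ 0.7901 -0.173   0.042 ]
riser L [0.635  0.1675 0.042 ]
riser R [ 0.6449 -0.1812  0.042 ]
front L [0.5639 0.163  0.036 ]
hn top [ 0.4934 -0.3524  0.053 ]
hn bot [ 0.4142 -0.3446  0.053 ]
net [ 0.4573 -0.3515  0.042 ]
```

View pics/crop1.png

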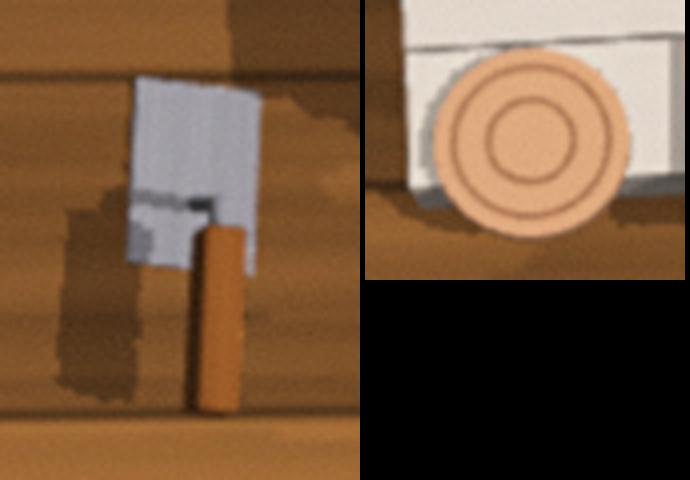

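The crop shows turner C with blade about (490-533, 185-233) and handle axis x≈525. The blade measures 60x91 mm, so it is the smallest one; A and B measure about 85x127 mm. The other half shows the coaster as a solid disc with two dark circles, centre (266,175). Sizes and reach check out, so I'll go above C.

```bash
cat >> h.py <<'E'
def go(P,yaw,pitch=0):
    """row (turn rad, shift mm) to TCP P, tool x at yaw deg (world), tool z tilted from down to ahead by pitch deg"""
    o=status.get_obs(); R0=R.from_rotvec(o["tool_rot"]); p0=o["tcp_pos"]
    y=np.radians(yaw); x=np.array([np.cos(y),np.sin(y),0]); z=np.array([0,0,-1.]); yy=np.cross(z,x)
    Rt=R.from_matrix(np.c_[x,yy,z])
    Rt=R.from_rotvec(yy*np.radians(pitch))*Rt   # about tool y
    print("turn",(R0.inv()*Rt).as_rotvec().round(3),"mm",(R0.inv().apply(np.array(P)-p0)*1000).round(1),"tilt deg",np.degrees((R0.inv()*Rt).magnitude()).round(1),"toolz",Rt.apply([0,0,1]).round(2))
E
python3 -c "
from h import *
go([.4585,-.3514,.12],173.7); go([.4585,-.3514,.12],173.7,20)"
```

```text
turn [ 0.     0.    -0.142] mm [-531.6 -776.1  111.3] tilt deg 8.1 toolz [ 0.  0. -1.]
turn [ 0.025  0.348 -0.14 ] mm [-531.6 -776.1  111.3] tilt deg 21.6 toolz [-0.34  0.04 -0.94]
```

```bash
python3 -m handwheel '[[0,0,-0.14,-110,-160,10,0],[0,0,-0.14,-110,-160,10,0],[0,0,-0.14,-110,-160,10,0],[0,0,-0.14,-110,-160,10,0],[0,0,-0.14,-110,-160,10,0]]'
python3 -c "
from h import *
go([.4585,-.3514,.12],173.7)"
```

```text
clock: 1.52
tcp_pos: [0.2037, 0.3474, 0.221]
tool_rot: [0.175, 3.137, -0.002]
contact_force: [0.6, 0.1, 0.5]
gripper_width: 0.995
gripper_force: 0.0
turn [-0.001  0.    -0.002] mm [-331.1 -665.9  101.9] tilt deg 0.1 toolz [ 0.  0. -1.]
```

```bash
python3 -m handwheel '[[0,0,0,-17,-34,4,0],[0,0,0,-34,-68,8,0],[0,0,0,-51,-102,12,0],[0,0,0,-68,-136,16,0],[0,0,0,-83,-167,20,0]]' >/dev/null
python3 -m handwheel '[[0,0,0,-17,-34,4,0],[0,0,0,-34,-68,8,0],[0,0,0,-51,-102,12,0],[0,0,0,-68,-136,16,0],[0,0,0,-83,-167,20,0]]' >/dev/null
python3 -m handwheel '[[0,0,0,-17,-34,4,0],[0,0,0,-34,-68,8,0],[0,0,0,-51,-102,12,0],[0,0,0,-68,-136,16,0],[0,0,0,-83,-167,20,0]]'
python3 -c "
from h import *
go([.4585,-.3514,.12],173.7)"
```

```text
clock: 2.77
tcp_pos: [0.3958, -0.178, 0.1613]
tool_rot: [0.177, 3.136, -0.001]
contact_force: [0.8, 0.2, 0.3]
gripper_width: 0.998
gripper_force: 0.0
turn [-0.001  0.001 -0.003] mm [ -81.8 -165.2   41.5] tilt deg 0.2 toolz [ 0.  0. -1.]
```

```bash
python3 -m handwheel '[[0,0,0,-17,-34,8,0],[0,0,0,-34,-68,16,0],[0,0,0,-51,-102,24,0],[0,0,0,-68,-136,32,0],[0,0,0,-82,-165,41,0]]' >/dev/null
python3 -m handwheel '[[0,0,0,0,0,0,0]]'
python3 - <<'E'
from h import *
im=imaging.read_camera("top"); cv2.imwrite("pics/c2.png",cv2.resize(im[160:300,450:600,::-1],None,fx=4,fy=4))
im=imaging.read_camera("scene"); cv2.imwrite("pics/s2.png",im[:,:,::-1])
go([.4585,-.3514,.023],173.7)
E
```

```text
clock: 3.27
tcp_pos: [0.4593, -0.3542, 0.1182]
tool_rot: [0.18, 3.136, -0.003]
contact_force: [-1.0, -0.4, 0.7]
gripper_width: 1.002
gripper_force: 0.0
turn [ 0.001 -0.001 -0.003] mm [-1.  -2.3 96.2] tilt deg 0.2 toolz [ 0.  0. -1.]
```

View pics/c2.png

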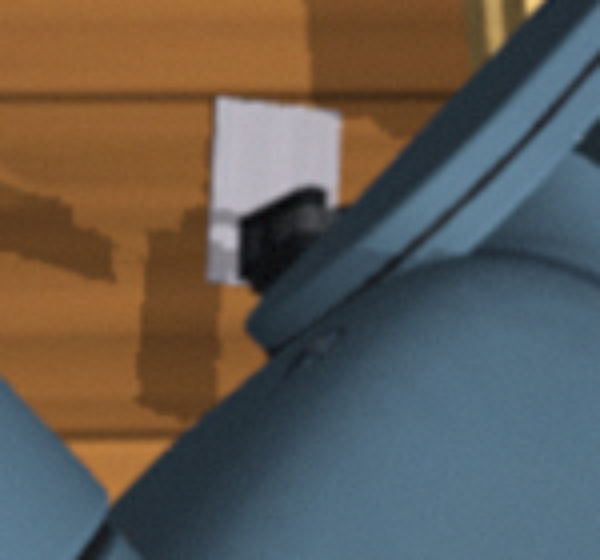

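The picture shows the arm hiding the handle, with the blade still at rest and the fingers straddling it. I'll descend and close.

```bash
python3 -m handwheel '[[0,0,0,-1,-2,35,0],[0,0,0,-1,-2,70,0],[0,0,0,-1,-2,96,0],[0,0,0,-1,-2,96,0],[0,0,0,-1,-2,96,120]]' 80
python3 -m handwheel '[[0,0,0,0,0,0,255],[0,0,0,0,0,0,255],[0,0,0,0,0,0,255],[0,0,0,0,0,0,255],[0,0,0,0,0,0,255]]' 80
python3 -m handwheel '[[0,0,0,0,0,0,255],[0,0,0,0,0,0,255],[0,0,0,0,0,0,255]]' 100
```

```text
clock: 3.78
tcp_pos: [0.4583, -0.3486, 0.024]
tool_rot: [-0.174, -3.134, -0.004]
contact_force: [0.6, -0.6, 0.1]
gripper_width: 0.882
gripper_force: 0.0
clock: 4.2
tcp_pos: [0.4596, -0.3511, 0.026]
tool_rot: [0.175, 3.135, -0.003]
contact_force: [-1.0, 2.5, 6.8]
gripper_width: 0.222
gripper_force: 77.9
clock: 4.45
tcp_pos: [0.4596, -0.3511, 0.026]
tool_rot: [0.175, 3.135, -0.002]
contact_force: [-1.4, 1.7, 7.7]
gripper_width: 0.217
gripper_force: 98.3
```

```bash
python3 -m handwheel '[[0,0,0,0,0,-15,255],[0,0,0,0,0,-40,255],[0,0,0,0,0,-70,255],[0,0,0,0,0,-100,255],[0,0,0,0,0,-100,255]]'
python3 - <<'E'
from h import *
T=cv2.imread("pics/top0.png");S=cv2.imread("pics/scene0.png")
def fit(im,box,cam,z):
    h=cv2.cvtColor(im,cv2.COLOR_BGR2HSV);x0,y0,x1,y1=box
    print(h[(y0+y1)//2,(x0+x1)//2])
    m=np.zeros(h.shape[:2],np.uint8); m[y0:y1,x0:x1]=((h[...,1]>75)&(h[...,1]<160)&(h[...,2]>150)&(h[...,0]<17))[y0:y1,x0:x1]
    k=max(cv2.findContours(m,0,1)[0],key=cv2.contourArea)[:,0]
    k=cv2.convexHull(k)[:,0]
    w=np.array([at(cam,u,v,z)[:2] for u,v in k],np.float32)
    c,r=cv2.minEnclosingCircle(w); e=cv2.fitEllipse(w); print(cam,np.round(c,4),round(r,4),"ell",np.round(e[0],4),np.round(e[1],4))
fit(T,(235,145,297,205),"top",.042); fit(S,(388,238,448,282),"scene",.042)
# block corners
for n,P in dict(UL=(234,83),UR=(417,73)).items(): print(n,at("top",*P,.042).round(4))
# search block pose: compare projected edges
def corners(x,y,a):
    c,s=np.cos(a),np.sin(a); M=np.array([[c,-s],[s,c]])
    L=[(.14,.175,.042),(.14,-.175,.042),(0,.175,.042),(0,-.175,.042),(-.065,.175,.036),(-.065,-.175,.036)]
    return [np.r_[M@np.array(p[:2])+[x,y],p[2]] for p in L]
o=S.copy(); t=T.copy()
for im,cam in((o,"scene"),(t,"top")):
    p=proj(cam,corners(.638,-.005,.04))
    print(cam,p.round(0).tolist())
    for q in p: cv2.circle(im,(int(q[0].round()),int(q[1].round())),2,(255,0,255),1)
v=np.zeros((560,800,3),np.uint8)
v[:300,:480]=cv2.resize(t[55:205,210:450],None,fx=2,fy=2); v[300:560,:]=0
a=o[230:450,290:540]; v[:440,480:]=cv2.resize(a,(320,440) if 0 else None,fx=1.28,fy=2)[:440,:320]
cv2.imwrite("pics/bl.png",v)
E
```

```text
clock: 4.87
tcp_pos: [0.4616, -0.3533, 0.1308]
tool_rot: [0.175, 3.129, -0.012]
contact_force: [0.5, -0.6, -1.5]
gripper_width: 0.217
gripper_force: 98.1
[ 13 109 224]
top [0.5895 0.1111] 0.0456 ell [0.5894 0.1113] [0.0888 0.0908]
[ 12  90 198]
scene [0.5883 0.1152] 0.0497 ell [0.5876 0.1136] [0.089  0.0976]
UL [0.7734 0.175  0.042 ]
UR [ 0.7901 -0.173   0.042 ]
scene [[529.0, 290.0], [415.0, 439.0], [455.0, 255.0], [330.0, 377.0], [425.0, 243.0], [297.0, 355.0]]
top [[234.0, 84.0], [418.0, 76.0], [235.0, 154.0], [424.0, 145.0], [236.0, 189.0], [427.0, 180.0]]
```

View pics/bl.png

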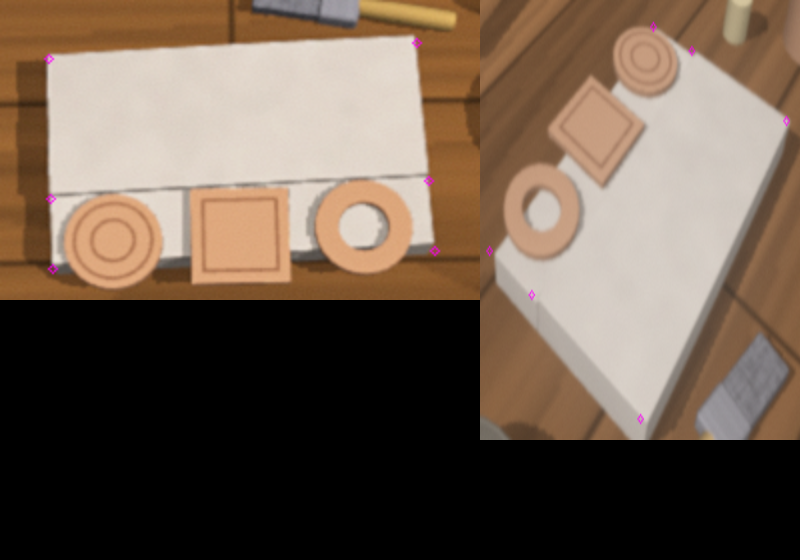

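The overlay puts the block's riser at about x 0.636 beside the coaster, with yaw about 2.5°. The coaster's centre is (0.589,0.111), overhanging about 27 mm. I'll carry the turner in front of it.

```bash
python3 -c "
from h import *
go([.41,.103,.13],182.5)"
```

```text
turn [-0.008  0.007 -0.155] mm [102.1 447.7  -3.2] tilt deg 8.9 toolz [ 0.  0. -1.]
```

```bash
python3 -m handwheel '[[0,0,0,5,20,0,255],[0,0,0,13,55,0,255],[0,0,0,20,90,0,255],[0,0,0,28,125,0,255],[0,0,0,35,155,0,255]]' >/dev/null
python3 -m handwheel '[[0,0,0,7,32,0,255],[0,0,0,14,64,0,255],[0,0,0,21,96,0,255],[0,0,0,28,128,0,255],[0,0,0,35,155,0,255]]' >/dev/null
python3 -m handwheel '[[0,0,-0.04,6,30,0,255],[0,0,-0.08,14,60,0,255],[0,0,-0.12,22,95,0,255],[0,0,-0.155,30,125,0,255],[0,0,-0.155,32,138,0,255]]' >/dev/null
python3 -m handwheel '[[0,0,0,0,0,0,255],[0,0,0,0,0,0,255]]'
python3 - <<'E'
from h import *
for c in("top","scene"):
    im=imaging.read_camera(c); cv2.imwrite(f"pics/{c}3.png",im[:,:,::-1])
go([.41,.103,.13],182.5)
S=cv2.imread("pics/scene3.png");T=cv2.imread("pics/top3.png")
v=np.zeros((480,800,3),np.uint8)
v[:400,:400]=cv2.resize(T[130:330,200:400],None,fx=2,fy=2); v[:480,400:]=cv2.resize(S[160:400,270:470],None,fx=2,fy=2)
cv2.imwrite("pics/v3.png",v)
E
```

```text
clock: 6.28
tcp_pos: [0.4072, 0.1065, 0.1241]
tool_rot: [0.072, -3.14, 0.001]
contact_force: [0.6, -0.4, -2.4]
gripper_width: 0.216
gripper_force: 98.3
turn [-0.    -0.    -0.001] mm [-2.2 -2.5 -5.8] tilt deg 0.0 toolz [ 0.  0. -1.]
```

View pics/v3.png

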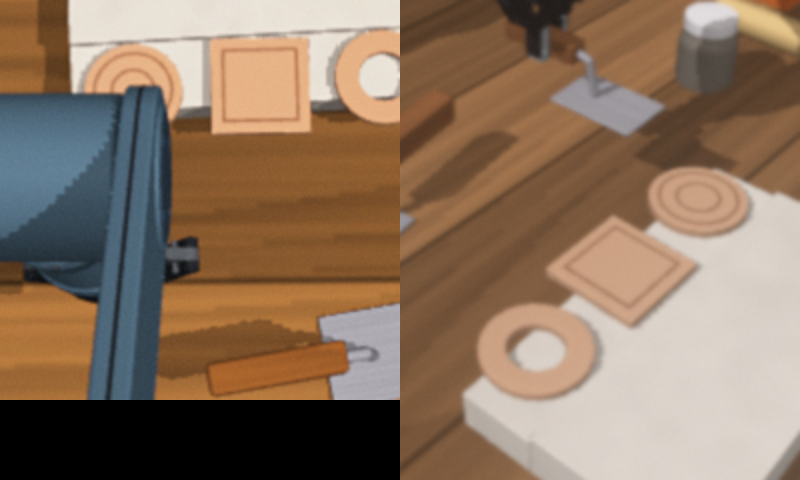

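Run:
```python
from h import *
from scipy.optimize import least_squares
S=cv2.cvtColor(cv2.imread("pics/scene3.png"),cv2.COLOR_BGR2HSV)
x0,y0,x1,y1=338,190,408,232
m=np.zeros((480,640),np.uint8); m[y0:y1,x0:x1]=((S[...,1]<70)&(S[...,2]>95))[y0:y1,x0:x1]
k=max(cv2.findContours(m,0,2)[0],key=cv2.contourArea)[:,0]; b=cv2.boxPoints(cv2.minAreaRect(k)); 
q=cv2.approxPolyDP(cv2.convexHull(k),4,True)[:,0]; print(q.tolist())
o=status.get_obs()
P0=o["tcp_pos"]
def pred(dx,dz,pitch,yaw=2.5,dy=0):
    M=R.from_euler("ZYX",[yaw,-pitch,0],degrees=True).as_matrix()
    L=np.array([(.12,.03,-.039),(.12,-.03,-.039),(.03,-.03,-.039),(.03,.03,-.039)])
    return proj("scene",L@M.T+P0+[dx,dy,dz])
print(pred(-.001,.016,0).round(1).tolist());print(pred(-.001,.016,-4).round(1).tolist())
```

```text
[[345, 209], [366, 190], [402, 213], [380, 227]]
[[402.3, 213.0], [383.2, 227.7], [344.2, 209.2], [363.8, 196.1]]
[[400.5, 216.1], [381.6, 230.7], [343.0, 209.5], [362.6, 196.4]]
```

```bash
python3 -m handwheel '[[0,0,0,0,0,15,255],[0,0,0,0,0,35,255],[0,0,0,0,0,55,255],[0,0,0,0,0,72,255],[0,0,0,0,0,75,255]]' >/dev/null
python3 -m handwheel '[[0,0,0,-8,0,0,255],[0,0,0,-16,0,0,255],[0,0,0,-24,0,0,255],[0,0,0,-32,0,0,255],[0,0,0,-36,0,0,255]]' >/dev/null
python3 -m handwheel '[[0,0,0,0,0,0,255],[0,0,0,0,0,0,255]]'
python3 - <<'E'
from h import *
im=imaging.read_camera("scene"); cv2.imwrite("pics/s4.png",cv2.resize(im[180:330,330:480,::-1],None,fx=4,fy=4))
go([.443,.105,.049],182.5)
E
```

```text
clock: 7.38
tcp_pos: [0.4439, 0.1076, 0.0495]
tool_rot: [-0.068, 3.141, -0.0]
contact_force: [-0.0, 0.2, -2.1]
gripper_width: 0.215
gripper_force: 98.3
turn [ 0. -0. -0.] mm [ 0.5 -2.6  0.3] tilt deg 0.0 toolz [ 0.  0. -1.]
```

View pics/s4.png

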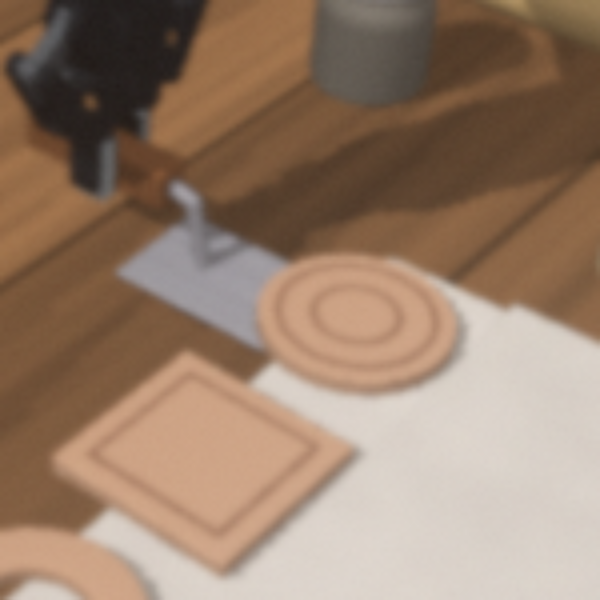

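The blade sits level under the coaster's near edge (crop about (270,290)) and is centred. Now lift along an arc about the riser.

```bash
python3 -m handwheel '[[0,0,0,0,0,-6,255],[0,0,0,0,0,-11,255],[0,0,0,0,0,-16,255],[0,0,0,-1,0,-21,255],[0,0,0,-3,0,-27,255]]'
python3 -m handwheel '[[0,0,0,-2,0,-3,255],[0,0,0,-4,0,-6,255],[0,0,0,-6,0,-9,255],[0,0,0,-8,0,-12,255],[0,0,0,-10,0,-14,255]]'
python3 - <<'E'
from h import *
im=imaging.read_camera("scene"); cv2.imwrite("pics/s5.png",cv2.resize(im[180:330,330:480,::-1],None,fx=4,fy=4))
E
```

```text
clock: 7.85
tcp_pos: [0.4463, 0.1078, 0.0769]
tool_rot: [0.068, -3.14, 0.0]
contact_force: [-0.8, -1.1, -2.8]
gripper_width: 0.218
gripper_force: 98.2
clock: 8.27
tcp_pos: [0.4569, 0.1081, 0.0906]
tool_rot: [0.068, -3.141, 0.0]
contact_force: [-1.2, 0.1, -2.5]
gripper_width: 0.219
gripper_force: 98.3
```

View pics/s5.png

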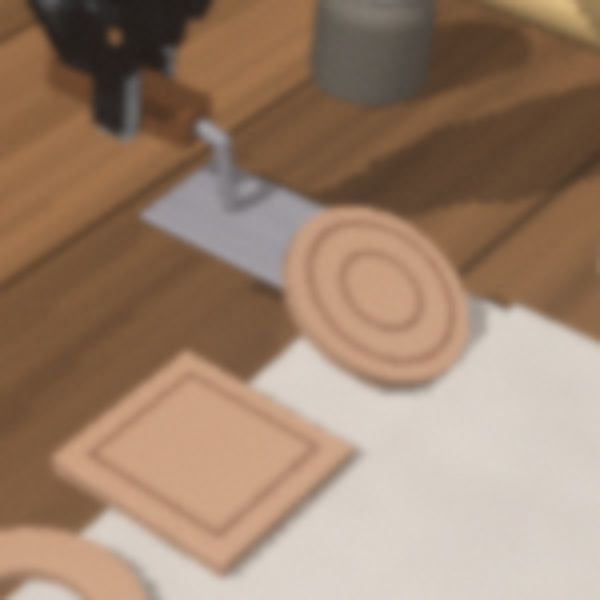

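The coaster is tipped about 30° on the blade with its far edge at the riser, so I'll continue the arc.

```bash
python3 -m handwheel '[[0,0,0,-2,0,-3,255],[0,0,0,-4,0,-6,255],[0,0,0,-6,0,-8,255],[0,0,0,-8,0,-10,255],[0,0,0,-10,0,-12,255]]' >/dev/null
python3 -m handwheel '[[0,0,0,-2,0,-2,255],[0,0,0,-5,0,-4,255],[0,0,0,-7,0,-6,255],[0,0,0,-9,0,-8,255],[0,0,0,-12,0,-10,255]]'
python3 - <<'E'
from h import *
im=imaging.read_camera("scene"); cv2.imwrite("pics/s6.png",cv2.resize(im[180:330,330:480,::-1],None,fx=4,fy=4))
E
```

```text
clock: 9.15
tcp_pos: [0.4787, 0.1091, 0.1125]
tool_rot: [0.068, -3.141, 0.0]
contact_force: [-0.6, 0.7, -1.4]
gripper_width: 0.213
gripper_force: 98.3
```

View pics/s6.png

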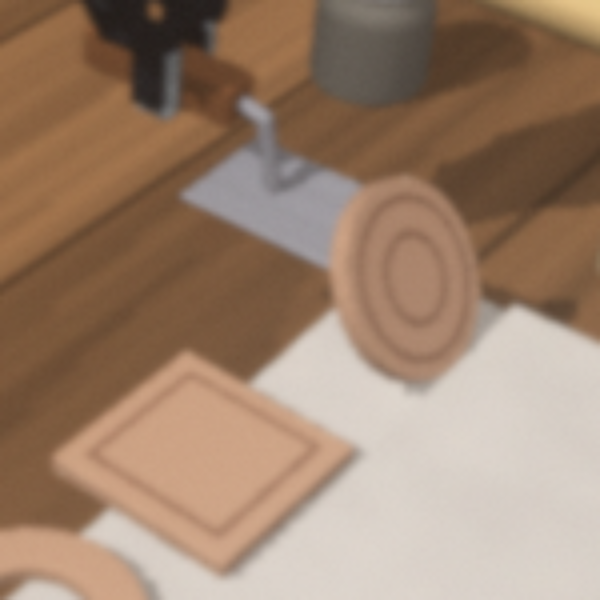

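The coaster is now at about 60° and still caught on the riser. I'll push past upright.

```bash
python3 -m handwheel '[[0,0,0,-3,0,-2,255],[0,0,0,-6,0,-3.5,255],[0,0,0,-9,0,-5,255],[0,0,0,-12,0,-6,255],[0,0,0,-15,0,-7,255]]' >/dev/null
python3 -m handwheel '[[0,0,0,-3,0,-0.5,255],[0,0,0,-6,0,-1,255],[0,0,0,-9,0,-1.5,255],[0,0,0,-12,0,-2,255],[0,0,0,-15,0,-2,255]]'
python3 -m handwheel '[[0,0,0,-3,0,0,255],[0,0,0,-6,0,0,255],[0,0,0,-9,0,0,255],[0,0,0,-12,0,0,255],[0,0,0,-15,0,0,255]]'
python3 -m handwheel '[[0,0,0,-3,0,0,255],[0,0,0,-6,0,0,255],[0,0,0,-9,0,0,255],[0,0,0,-9,0,0,255],[0,0,0,-9,0,0,255]]'
python3 - <<'E'
from h import *
im=imaging.read_camera("scene"); cv2.imwrite("pics/s7.png",cv2.resize(im[180:380,330:530,::-1],None,fx=3,fy=3))
E
```

```text
clock: 10.03
tcp_pos: [0.509, 0.1104, 0.1214]
tool_rot: [-0.068, 3.141, -0.0]
contact_force: [0.3, 0.0, -1.3]
gripper_width: 0.212
gripper_force: 98.3
clock: 10.45
tcp_pos: [0.5239, 0.111, 0.1213]
tool_rot: [0.068, -3.141, 0.0]
contact_force: [0.1, 0.1, -2.2]
gripper_width: 0.216
gripper_force: 98.3
clock: 10.87
tcp_pos: [0.5327, 0.1114, 0.1212]
tool_rot: [0.068, -3.141, -0.0]
contact_force: [-0.0, 0.7, -2.4]
gripper_width: 0.214
gripper_force: 98.3
```

View pics/s7.png

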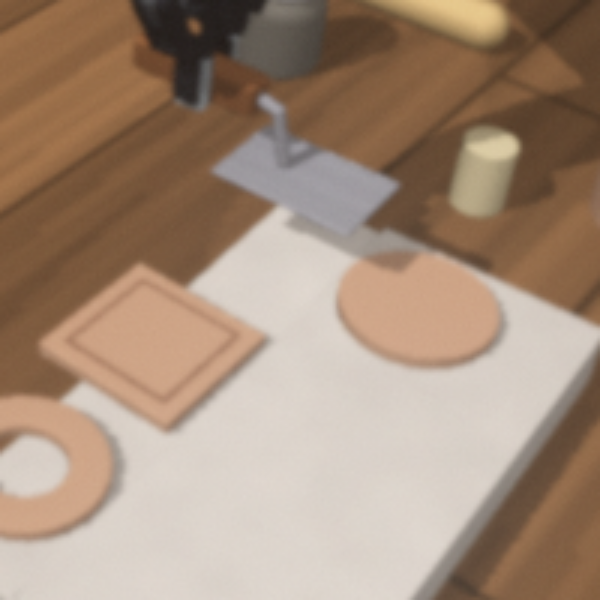

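The plain underside now faces up, with the disc lying flat on the upper step (crop centre about (420,308)). The tile and ring haven't moved. Now I'll back off and set the turner down on the free table in front of the block.

```bash
python3 -m handwheel '[[0,0,0,10,0,-2,255],[0,0,0,35,0,-2,255],[0,0,0,65,0,-2,255],[0,0,0,100,0,-2,255],[0,0,0,138,0,-2,255]]' >/dev/null
python3 -m handwheel '[[0,0,0,0,0,20,255],[0,0,0,0,0,45,255],[0,0,0,0,0,65,255],[0,0,0,0,0,78,255],[0,0,0,0,0,85,255]]' >/dev/null
python3 -m handwheel '[[0,0,0,0,0,0,255],[0,0,0,0,0,0,255]]'
```

```text
clock: 11.92
tcp_pos: [0.3945, 0.1055, 0.0386]
tool_rot: [0.068, -3.141, -0.0]
contact_force: [-0.2, -0.8, -1.7]
gripper_width: 0.217
gripper_force: 98.3
```

```bash
python3 -m handwheel '[[0,0,0,0,0,3,255],[0,0,0,0,0,6,255],[0,0,0,0,0,8,255],[0,0,0,0,0,10,255],[0,0,0,0,0,11,255]]'
python3 -m handwheel '[[0,0,0,0,0,1,255],[0,0,0,0,0,1.5,255],[0,0,0,0,0,1.5,255]]'
```

```text
clock: 12.33
tcp_pos: [0.3947, 0.1055, 0.0272]
tool_rot: [-0.068, 3.141, -0.0]
contact_force: [-0.4, -0.4, -2.6]
gripper_width: 0.213
gripper_force: 98.3
clock: 12.58
tcp_pos: [0.3947, 0.1055, 0.0261]
tool_rot: [-0.068, 3.141, -0.0]
contact_force: [-1.7, 0.2, 3.3]
gripper_width: 0.219
gripper_force: 99.2
```

```bash
python3 -m handwheel '[[0,0,0,0,0,0,180],[0,0,0,0,0,0,120],[0,0,0,0,0,0,60],[0,0,0,0,0,0,0],[0,0,0,0,0,0,0]]' 20
python3 -m handwheel '[[0,0,0,0,0,0,0],[0,0,0,0,0,0,0],[0,0,0,0,0,0,0],[0,0,0,0,0,0,0]]'
python3 -m handwheel '[[0,0,0,0,0,-20,0],[0,0,0,0,0,-50,0],[0,0,0,0,0,-85,0],[0,0,0,0,0,-120,0],[0,0,0,0,0,-160,0]]'
python3 -m handwheel '[[0,0,0,20,35,0,0],[0,0,0,30,70,0,0],[0,0,0,40,105,0,0],[0,0,0,50,140,0,0],[0,0,0,50,175,0,0]]'
python3 -m handwheel '[[0,0,0,0,35,0,0],[0,0,0,0,70,0,0],[0,0,0,0,100,0,0],[0,0,0,0,100,0,0],[0,0,0,0,100,0,0]]'
python3 - <<'E'
from h import *
for c in("top","scene"):
    im=imaging.read_camera(c); cv2.imwrite(f"pics/{c}8.png",im[:,:,::-1])
    for t,z in(("turner",.042),("coaster",.0465),("tile",.0405),("trivet",.0405)):
        print(c,t,[(round(d["p"],2),at(c,d["pixel"][1],d["pixel"][0],z).round(3)[:2].tolist()) for d in finder.place_of(t,c)][:4])
T=cv2.imread("pics/top8.png");T0=cv2.imread("pics/top0.png")
print("tile/ring diff",cv2.absdiff(T,T0)[140:200,303:420].mean())
# blade and disc
S=cv2.cvtColor(T,cv2.COLOR_BGR2HSV)
def rect(m0,P,r,z):
    u,v=proj("top",P)[0].astype(int); m=np.zeros((480,640),np.uint8); m[v-r:v+r,u-r:u+r]=m0[v-r:v+r,u-r:u+r]
    k=max(cv2.findContours(m,0,2)[0],key=cv2.contourArea)[:,0]
    w=np.array([at("top",a,b,z)[:2] for a,b in k],np.float32); return np.round(cv2.minAreaRect(w)[0],4),np.round(cv2.minAreaRect(w)[1],4),cv2.minAreaRect(w)[2]
print(rect((S[...,1]<70)&(S[...,2]>110),[.469,.109,.003],40,.003))
print(rect((S[...,1]>75)&(S[...,2]>140)&(S[...,0]<17),[.68,.115,.05],38,.05))
E
```

```text
clock: 13.0
tcp_pos: [0.3948, 0.1054, 0.0258]
tool_rot: [-0.068, 3.141, -0.0]
contact_force: [-0.9, -0.8, 0.4]
gripper_width: 0.849
gripper_force: 0.0
clock: 13.33
tcp_pos: [0.3947, 0.1054, 0.0258]
tool_rot: [-0.068, 3.141, -0.0]
contact_force: [-0.2, 0.6, -0.6]
gripper_width: 1.002
gripper_force: 0.0
clock: 13.75
tcp_pos: [0.3935, 0.1055, 0.1867]
tool_rot: [0.068, -3.139, -0.0]
contact_force: [0.8, 0.3, -0.3]
gripper_width: 0.999
gripper_force: 0.0
clock: 14.17
tcp_pos: [0.3349, 0.2793, 0.186]
tool_rot: [0.068, -3.14, 0.0]
contact_force: [1.0, 0.4, 0.0]
gripper_width: 0.999
gripper_force: 0.0
clock: 14.58
tcp_pos: [0.3323, 0.379, 0.1853]
tool_rot: [0.073, -3.14, 0.001]
contact_force: [-0.6, -0.6, 0.2]
gripper_width: 0.998
gripper_force: 0.0
top turner [(0.94, [0.265, -0.293]), (0.83, [0.393, 0.107]), (0.77, [0.337, -0.015]), (0.65, [0.688, 0.121])]
top coaster [(0.96, [0.686, 0.121])]
top tile [(0.85, [0.591, -0.002])]
top trivet [(0.76, [0.606, -0.114]), (0.21, [0.629, -0.003])]
scene turner [(0.84, [0.253, -0.281]), (0.74, [0.31, -0.01]), (0.59, [0.384, 0.102])]
scene coaster [(0.76, [0.684, 0.116])]
scene tile [(0.78, [0.59, -0.001])]
scene trivet [(0.77, [0.599, -0.115])]
tile/ring diff 1.7414055080721746
(array([0.4682, 0.1082]), array([0.0905, 0.0604]), 2.3421382904052734)
(array([0.6874, 0.1149]), array([0.0892, 0.0873]), 0.3438410460948944)
```

The coaster is at x 0.687, wholly on the upper step and measuring round. The turner's blade is flat on the table at its true size, and the tile and ring are unchanged.

```bash
python3 -c "
from workcell import finish_job
print(finish_job())"
```

```text
the job is handed in; nothing more can be done
None
```

The coaster lies upside down and flat on the upper step, the smallest turner is back on the table flat on its blade and released, the tile and ring were not moved, and the job was handed in at about 15 s; no verdict was returned.

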